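# Fit the jig cover over its locating pin and hold it down

### The arm

A 6-joint arm with a two-finger parallel gripper is mounted at the origin on a cart in front of the work surface, level with it; the furniture and walls round the work are solid. World frame = base frame: x ahead of the robot, y to its left, z up, the work surface at z = 0. Lengths are in m, angles in rad, forces in N, time in s.
With the tool pointing down it reaches from about 0.3 to 0.775 m from the base axis. Payload 14.6 kg.
Tool frame: the origin (TCP) lies at the very end of the fingers, on their centre line; the grasp point (between the pads) lies 19 mm behind it (ctrl.pinch_z is the distance from the TCP to the grasp point, in m); z points along the fingers, y is the direction in which the jaws open and shut (so a half turn about z gives the same grasp; the last joint's range is limited). The gripper opens to 94 mm and grips with 3 to 60 N. Pads are 16 mm wide; open, the fingers measure 119 mm over their backs; the gripper's body (75 mm by 177 mm) begins 78 mm behind the grasp point.
Start: joints at [1.104, 0.3, 1.521, -0, 1.321, -0.067], TCP at [0.214, 0.507, 0.205] pointing down, gripper open.
Joint ranges: [-3.03, 3.03], [-0.79, 2.21], [0.23, 2.52], [-1.04, 4.18], [0, 3.07], [-2.55, 2.55]. Speed limits (rad/s): [2.22, 2.22, 2.57, 3.14, 3.14, 3.14].

### API

Orientations are given as a unit quaternion [w, x, y, z].
In Python, from rig import ctrl gives the robot as it stands.
- The arm moves only by the tool servo_tool, never from a script. Its argument "moves" is one flat list of numbers, 4 for each row, row after row: the shift along the tool's x, y, z in m, then the turn about the tool's z in rad. A call has exactly 10 rows; each row shifts and turns the pose as measured when the row begins, along the tool's axes as they then stand; what a row does not reach is not made up. A row lasts 1/10 s, in which the tool goes at most 50 mm and 8.59 degrees, less where a joint would pass 70% of its speed; a pose out of reach is approached as far as the arm can. A call is refused whole if a number of a shift passes 0.05 or a number of a turn 0.15, either way. A call with a gripper value outside its range is refused whole. "grip" is the gripper's target within -1 to 1 (fully open at 1, half-way at 0, shut at -1), set as the call begins (left out, the last holds). The fingers move at their own pace and stop on an object; the grip force is fixed at half the most. Time passes only in rows, so rows that do not move let the fingers close, or fill a call up. It gives the time, the measured TCP pose, the force and the opening at its end, in the units of the state.
- ctrl.get_obs(): the state, without advancing time (a new reading comes with each control period).
- ctrl.grab_frame(name): name is "scene" or "side" or "wrist"; returns the picture (384x512x3 uint8, red, green, blue); there is no depth.
- ctrl.camera_model(name): a dict with "camera_matrix" (3x3 intrinsics, pixels), "rvec" (rotation vector, rad) and "tvec" (3), from world to camera coordinates, as OpenCV has them. Camera axes: x right, y down, z forward; pixel columns grow to the right and rows downward; lengths in m; the calibration is good to about 2 mm. The wrist camera is an equidistant fisheye: a pixel r from the principal point sees the ray r / f radians off the axis. A picture is of the moment at which its call begins: read the wrist's pose just before it. camera_model takes no time and is no camera call; for the wrist camera it gives the pose at the moment of the call.
- ctrl.job_done(): hands the job in, once; it reports no verdict.
Trained networks look in the newest picture that a camera, given by its name, has taken for a name from the list of things; names that differ only in an ending like _2 or _b are one class to them, and where a whole thing is asked for, a point or a joint stands for the part that bears it (a point fixed in the world has none). Each returns a list of dicts, best first, with "score" (0 to 1); they miss things now and then, are a little off and sometimes report something else, mostly with a low value. They report only what shows in the picture. A call takes as long as a camera call. They do not tell look-alikes from the thing itself.
- ctrl.trace(camera, name): "pixels" (384x512 bool, what is visible of it) and "location" ([column, row] in pixels, amid what is visible of it).
The state is a dict: "t": time; "joint_positions": joint angles; "dq": joint speeds; "tau": joint torques, N m; "tcp_pos": TCP position; "ee_rot": TCP orientation; "wrist_force": force on the tool from outside, world axes, zero at the start; "moment": the same for the moment, N m; "opening": finger opening in m.
Only numpy, scipy, OpenCV 4.12 (cv2) and the standard library are available. Lean on these libraries where they do the work, as an engineer would, in place of code of your own. Each camera call takes 0.05 s, during which the arm holds its last target.

### The job

Take the jig cover (aluminium block with a red grip rib) out of the compartment tray, bring it over the dowel jig square with the jig plate (either way round), and slide its blind bore over the locating pin until it drops on and sits flat on the yellow spring pad. Then press it fully down against the springs and finish while still holding it down there, with the fingers on the cover. Leave the other parts and tools where they lie.

Things in the scene. Friction and masses are not known exactly. Their poses are not given: they have to be found in the camera images.
- cover: loose jig cover, 0.17 to 0.34 kg: aluminium block 64 x 48 x 24 mm (its x, y, z) with a red grip rib in the middle of its top, 44 mm along x, 16 mm thick across y, 32 mm tall (whole height 56 mm). In the middle of the underside is a blind round bore, 14 mm wide and 18 mm deep, with a small chamfer; it cannot be seen from above. Origin: centre of the underside, at the bore's mouth; z up. It stands upright in one of the three cells of the tray.
- tray: fixed grey open tray, 98 mm along its x, 254 mm along its y, 26 mm high, floor and walls 3 mm, split by two walls into three equal cells in a row along y (about 92 x 81 mm each). Origin: centre of its underside, on the bench. The cover, a ball bearing and a tape roll lie one in each cell, in any order.
- jig: fixed dowel jig: dark steel plate 130 x 90 x 14 mm (x, y, z), origin at the centre of its underside on the bench. A steel locating pin 11 mm in diameter, narrowing to 7 mm over its last 4 mm, stands in its middle, up to 38 mm above the bench. Tray and jig may be on either side. (A wall shelf hangs about half a metre above the back of the bench, from about x = 0.6 on: keep the wrist clear of it, and draw the arm in when swinging across from side to side.)
- pin_tip (a point): top of the locating pin, on its axis, 38 mm above the bench
- pad_top (a point): centre of the upper face of the yellow spring pad (70 x 54 x 8 mm, with a hole that the pin passes through), 28 mm above the bench when not pressed; the pin stands 10 mm out of it. z up.
- pad (a joint): downward travel of the spring pad in m: 0 free (up), 0.006 fully pressed, where it stops. About 4.5 N starts it moving and 13.5 N holds it fully down, the cover's weight included; it springs back when let go.
- bearing: loose steel ball bearing, 52 mm across, 15 mm high, flat in a tray cell; leave it. Origin: centre of the underside
- tape_roll: loose black tape roll, 66 mm across, 19 mm high, flat in a tray cell; leave it. Origin: centre of the underside
- gear: loose small steel gear, 56 mm across, 28 mm high, on the bench between tray and jig; leave it. Origin: centre of the underside
- spanner: loose spanner 27 x 126 x 6 mm, long along its y, flat on the bench between tray and jig; leave it. Origin: centre of the underside
- driver: loose green-handled screwdriver 25 x 190 x 25 mm, long along its y, on the bench at the far left; leave it. Origin: centre of the underside
Not all that is in view belongs to the job. Leave any blue look-alike of the cover alone.

How it is judged:
On the way, in this order (a step that is already met when the one before it is completed fails the run):
1. the cover is lifted out of the tray (height (world z) of cover above 0.036 m), for 0.1 s.
2. the cover has dropped over the pin and sits flat on the pad (horizontal distance between cover and pin_tip below 0.003 m and z of cover in the frame of pad_top below 0.003 m and angle between cover's own z axis and vertical below 0.1 rad), for 0.1 s.
At the end, for the whole second after the job is handed in: cover on the pin within 3 mm, flat on the pad (3 mm, 0.1 rad), its long side within 0.2 rad of the jig plate's, the pad pressed more than 4.5 of its 6 mm; the fingers still touch the cover with over 2 N and it bears on the jig with over 5 N (all of step 2 and value of joint pad above 0.0045 m and angle between the x axis of cover and the x axis of jig, either way round below 0.2 rad and contact force between the fingers and cover above 2 N and contact force between cover and jig above 5 N); the arm keeps its last pose, push and grip.
It fails at once if another part or tool is shifted more than 4 cm (distance of any of bearing, tape_roll, gear, spanner, driver from where it was at the start of the episode above 0.04 m).
It also fails if it takes over 38 s, if anything falls off the work surface, if the arm or the gripper's body presses on something with over 40 N, if the wrist force passes 120 N, or if a joint passes its speed limit or range.

## Working session

There is one attempt and no reset: what is moved stays moved. The work goes in short steps, Python scripts to look and compute and a tool call to move; the robot and the scene stay as the last step left them, time stands still between calls to the robot, and variables do not carry over. Pictures are saved under pics/ and viewed, and the job is handed in when it is done.

Besides the shell and the picture viewer there is one more tool, called after "Call:" as name(argument=value, ...), one argument or row to a line, values as JSON. servo_tool: Moves the arm, as the interface text tells. Its arguments: {"type":"object","properties":{"moves":{"type":"array","items":{"type":"number"}},"grip":{"type":"number"}},"required":["moves"]}

```bash
mkdir -p pics; ls
cat > h.py <<'E'
from rig import ctrl
import numpy as np, cv2
def grab(n,fn):
    m=ctrl.camera_model(n); im=ctrl.grab_frame(n); cv2.imwrite('pics/'+fn,im[:,:,::-1]); return im,m
def ray(m,uv):
    K=np.array(m['camera_matrix']);R,_=cv2.Rodrigues(np.array(m['rvec'],float));t=np.array(m['tvec'],float).ravel()
    d=np.linalg.inv(K)@np.array([uv[0],uv[1],1.])
    return -R.T@t, R.T@d
def onz(m,uv,z):
    c,d=ray(m,uv); return c+d*(z-c[2])/d[2]
def proj(m,P):
    return cv2.projectPoints(np.array(P,float).reshape(-1,1,3),np.array(m['rvec'],float),np.array(m['tvec'],float),np.array(m['camera_matrix'],float),None)[0].reshape(-1,2)
E
python3 - <<'E'
from h import *
np.set_printoptions(precision=4,suppress=True)
o=ctrl.get_obs();print(o)
for n in ['scene','side']:
    im,m=grab(n,n+'0.png');print(m)
    for k in ['cover','tray','jig','pad_top','bearing','gear']:
        for r in ctrl.trace(n,k)[:2]: 
            print(n,k,r['score'],r['location'],r['pixels'].sum())
grab('wrist','wrist0.png')
print(ctrl.get_obs()['t'])
E
```

```text
pics
{'t': 0.0, 'joint_positions': array([ 1.1044,  0.3005,  1.5216, -0.    ,  1.3207, -0.0666]), 'dq': array([-0.0016,  0.0003, -0.0002, -0.0001, -0.0004,  0.0009]), 'tau': array([  0.0021, -53.1798, -35.2752,   0.0709,   0.0243,  -0.0001]), 'tcp_pos': array([0.214 , 0.5064, 0.2049]), 'ee_rot': array([-0.0001,  0.1986,  0.9801, -0.0006]), 'wrist_force': array([-0.6528, -0.3158,  0.6375]), 'moment': array([-0.0347, -0.0319, -0.0481]), 'opening': 0.09369127436143358}
{'camera_matrix': array([[407.271 ,   0.    , 257.5716],
       [  0.    , 407.271 , 188.4505],
       [  0.    ,   0.    ,   1.    ]]), 'rvec': array([ 2.213 , -0.9352,  0.3827]), 'tvec': array([-0.2825,  0.289 ,  1.0401])}
scene cover 0.85 [234.0, 190.1] 370
scene cover 0.72 [278.1, 242.4] 472
scene tray 0.7 [223.0, 169.9] 1308
scene jig 0.58 [332.9, 249.5] 1364
scene pad_top 0.81 [335.7, 249.0] 463
scene pad_top 0.46 [292.5, 199.7] 64
scene bearing 0.56 [217.5, 176.3] 173
scene gear 0.54 [253.7, 222.3] 256
{'camera_matrix': array([[427.5685,   0.    , 259.9522],
       [  0.    , 427.5685, 192.5431],
       [  0.    ,   0.    ,   1.    ]]), 'rvec': array([ 0.1373, -2.8156,  1.322 ]), 'tvec': array([0.4709, 0.03  , 1.4349])}
side cover 0.93 [270.2, 212.4] 364
side cover 0.63 [275.9, 288.8] 495
side tray 0.83 [263.4, 238.7] 1315
side jig 0.87 [265.4, 150.1] 597
side jig 0.3 [271.6, 146.4] 173
side pad_top 0.52 [270.2, 145.0] 154
side bearing 0.52 [270.1, 235.2] 206
side bearing 0.15 [270.1, 150.3] 546
side gear 0.44 [287.7, 190.1] 150
0.75
```

View pics/scene0.png

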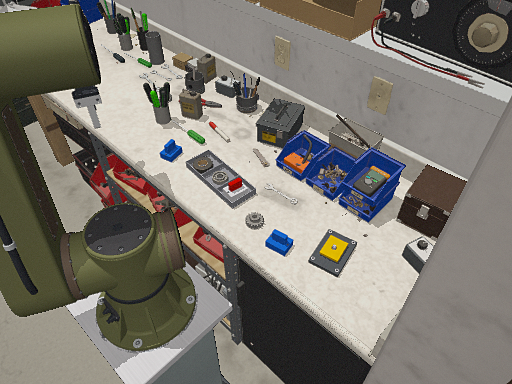

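View pics/side0.png

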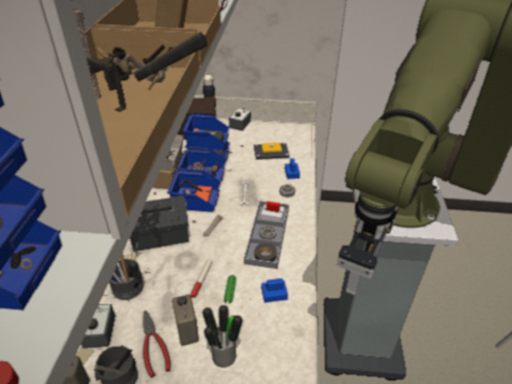

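View pics/wrist0.png

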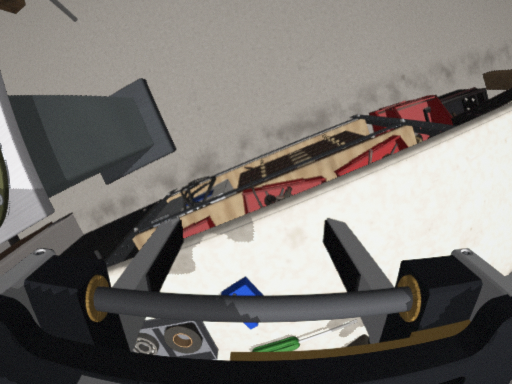

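Run:
```python
import cv2
a=cv2.imread('pics/scene0.png')[120:320,170:430]; cv2.imwrite('pics/sc0z.png',cv2.resize(a,None,fx=3,fy=3,interpolation=cv2.INTER_CUBIC))
a=cv2.imread('pics/side0.png')[110:310,190:340]; cv2.imwrite('pics/si0z.png',cv2.resize(a,None,fx=3,fy=3,interpolation=cv2.INTER_CUBIC))
```

```text
(no output)
```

View pics/sc0z.png

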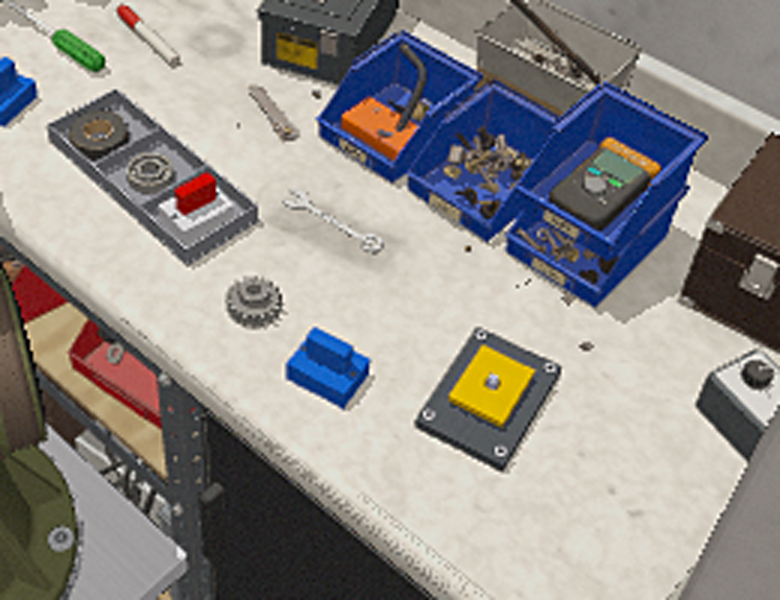

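View pics/si0z.png

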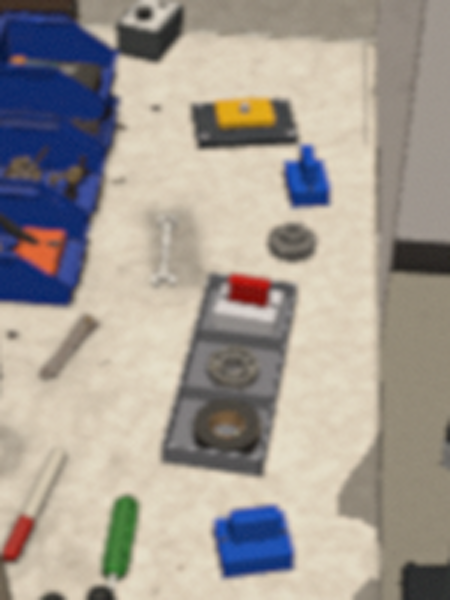

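```bash
cat > fit.py <<'E'
from h import *
from scipy.optimize import minimize
def box(c,yaw,sx,sy,z0,z1):
    R=np.array([[np.cos(yaw),-np.sin(yaw)],[np.sin(yaw),np.cos(yaw)]])
    P=[]
    for a in(-.5,.5):
        for b in(-.5,.5):
            for z in(z0,z1): P.append([*(R@[a*sx,b*sy]+c),z])
    return P
S=8
def soft(m,P,sh,win):
    uv=proj(m,P); x0,y0,x1,y1=win
    h=cv2.convexHull(((uv+0.5-[x0,y0])*S*16).astype(np.int32))
    im=np.zeros(((y1-y0)*S,(x1-x0)*S),np.uint8); cv2.fillConvexPoly(im,h,255,shift=4)
    return cv2.resize(im,(x1-x0,y1-y0),interpolation=cv2.INTER_AREA)/255.
def fit(views,dims,x0,off=None):
    # views: list of (m,mask float); 
    W=[]
    for m,k in views:
        ys,xs=np.nonzero(k>.3); W.append((xs.min()-12,ys.min()-12,xs.max()+13,ys.max()+13))
    def cost(p):
        c=0
        for (m,k),w in zip(views,W):
            r=soft(m,box(p[:2],p[2],*dims),None,w); c+=((r-k[w[1]:w[3],w[0]:w[2]])**2).sum()/k.sum()
        return c
    best=None
    for y in np.arange(-1.5,1.6,0.3) if len(x0)==2 else [x0[2]]:
        s=np.array([x0[0],x0[1],y])
        r=minimize(cost,s,method='Nelder-Mead',options=dict(initial_simplex=np.vstack([s,s+[.01,0,0],s+[0,.01,0],s+[0,0,.2]]),xatol=1e-5,fatol=1e-5))
        if best is None or r.fun<best.fun: best=r
    return best.x,best.fun
E
python3 - <<'E'
from fit import *
np.set_printoptions(precision=4,suppress=True)
ims={};ms={}
for n in ['scene','side']:
    ims[n]=cv2.imread(f'pics/{n}0.png'); ms[n]=ctrl.camera_model(n)
red={};yel={}
for n,(x0,y0,x1,y1) in {'scene':(220,170,260,200),'side':(258,195,290,218)}.items():
    b,g,r=[ims[n][:,:,i].astype(float) for i in range(3)]
    k=((r>110)&(g<90)&(b<90)).astype(float); z=np.zeros_like(k); z[y0:y1,x0:x1]=k[y0:y1,x0:x1]; red[n]=z; print('red',z.sum())
for n,(x0,y0,x1,y1) in {'scene':(310,225,360,275),'side':(255,135,295,160)}.items():
    b,g,r=[ims[n][:,:,i].astype(float) for i in range(3)]
    k=((r>120)&(g>90)&(b<90)).astype(np.uint8); z=np.zeros_like(k); z[y0:y1,x0:x1]=k[y0:y1,x0:x1]
    z=cv2.morphologyEx(z,cv2.MORPH_CLOSE,np.ones((5,5),np.uint8)); yel[n]=z.astype(float); print('yel',z.sum())
g=onz(ms['scene'],(235,182),.05)[:2]; print(g)
for sel in (['scene','side'],['scene'],['side']):
    print('rib',sel,fit([(ms[n],red[n]) for n in sel],(.044,.016,.027,.059),g))
j=onz(ms['scene'],(334,248),.028)[:2]; print(j)
for sel in (['scene','side'],['scene'],['side']):
    print('pad',sel,fit([(ms[n],yel[n]) for n in sel],(.07,.054,.020,.028),j))
E
```

```text
red 128.0
red 115.0
yel 457
yel 165
[0.4227 0.1151]
rib ['scene', 'side'] (array([0.4221, 0.115 , 0.0166]), np.float64(0.5088313117446468))
rib ['scene'] (array([ 0.4208,  0.1142, -0.0407]), np.float64(0.15599492983467897))
rib ['side'] (array([0.4242, 0.1188, 0.0645]), np.float64(0.3175622753790348))
[ 0.4495 -0.2512]
pad ['scene', 'side'] (array([ 0.4521, -0.2468,  0.1845]), np.float64(0.17896200359147363))
pad ['scene'] (array([ 0.4519, -0.2474,  0.1883]), np.float64(0.016353111116158826))
pad ['side'] (array([ 0.4523, -0.2419,  0.2658]), np.float64(0.12026926706511482))
```

```bash
cat > plan.py <<'E'
from h import *
from scipy.spatial.transform import Rotation as Ro
def state():
    o=ctrl.get_obs(); w,x,y,z=o['ee_rot']; R=Ro.from_quat([x,y,z,w]).as_matrix(); return o,R
def plan(target,yaw,n=10,step=.045):
    """target TCP, yaw = angle of tool y minus 90deg (rad)"""
    o,R=state(); p=np.array(o['tcp_pos']); ty=np.arctan2(R[1,1],R[0,1])-np.pi/2
    print('t',o['t'],'tcp',p.round(4),'yaw',round(ty,4),'tilt',np.round(np.arccos(-R[2,2]),4),'F',np.round(o['wrist_force'],2),'op',round(o['opening'],4))
    d=(yaw-ty+np.pi/2)%np.pi-np.pi/2; rows=[]
    for i in range(n):
        turn=np.clip(-d,-.14,.14); v=np.array(target)-p; L=np.linalg.norm(v)
        if L>step: v=v*step/L
        s=np.round(R.T@v,4); turn=round(turn,3)
        rows+=[*s,turn]; p=p+R@s; R=R@Ro.from_euler('z',turn).as_matrix(); d+=turn
    print([float(a) for a in rows]); print('end',p)
E
python3 -c "
from plan import *
plan([.4215,.1145,.13],-0.03)"
```

```text
t 0.75 tcp [0.2141 0.5066 0.2054] yaw -0.3998 tilt 0.0 F [ 0.64 -0.   -0.4 ] op 0.0937
[-0.0344, -0.028, 0.0075, -0.14, -0.0301, -0.0326, 0.0075, -0.14, -0.0253, -0.0365, 0.0076, -0.09, -0.0219, -0.0386, 0.0076, 0.0, -0.0219, -0.0386, 0.0075, 0.0, -0.0219, -0.0386, 0.0076, 0.0, -0.0219, -0.0386, 0.0075, 0.0, -0.0219, -0.0386, 0.0076, 0.0, -0.0219, -0.0386, 0.0075, 0.0, -0.0219, -0.0384, 0.0075, 0.0]
end [0.42154146 0.11449356 0.13004606]
```

Call:
servo_tool(
  moves=[-0.034, -0.028, 0.007, -0.14, -0.03, -0.033, 0.007, -0.14, -0.025, -0.037, 0.007, -0.09, -0.022, -0.039, 0.007, 0, -0.022, -0.039, 0.007, 0, -0.022, -0.039, 0.007, 0, -0.022, -0.039, 0.007, 0, -0.022, -0.039, 0.007, 0, -0.022, -0.039, 0.007, 0, -0.022, -0.038, 0.007, 0],
  grip=1,
)

```text
t: 1.75
tcp_pos: [0.4304, 0.1032, 0.1342]
ee_rot: [0.002, 0.004, 1.0, 0.002]
wrist_force: [0.9, 1.3, -0.3]
opening: 0.094
```

```bash
python3 -c "
from plan import *
plan([.4215,.1145,.13],-0.03)
im,m=grab('wrist','w1.png'); print(m)
print([(r['score'],r['location']) for r in ctrl.trace('wrist','cover')])
"
```

```text
t 1.75 tcp [0.4304 0.1032 0.1342] yaw -0.0082 tilt 0.0061 F [ 0.87  1.3  -0.26] op 0.094
[0.0091, 0.0113, 0.0042, 0.022, -0.0, -0.0, -0.0, -0.0, -0.0, -0.0, -0.0, -0.0, -0.0, -0.0, -0.0, -0.0, -0.0, -0.0, -0.0, -0.0, -0.0, -0.0, -0.0, -0.0, -0.0, -0.0, -0.0, -0.0, -0.0, -0.0, -0.0, -0.0, -0.0, -0.0, -0.0, -0.0, -0.0, -0.0, -0.0, -0.0]
end [0.42146053 0.11454538 0.12999273]
{'camera_matrix': array([[297.31863964,   0.        , 252.73902212],
       [  0.        , 297.31863964, 189.76366954],
       [  0.        ,   0.        ,   1.        ]]), 'rvec': array([-2.08459263, -2.06394976, -0.28954587]), 'tvec': array([-0.10837072, -0.4220233 ,  0.20485975])}
[(0.96, [61.5, 138.2]), (0.93, [489.5, 157.4]), (0.56, [6.6, 214.1])]
```

View pics/w1.png

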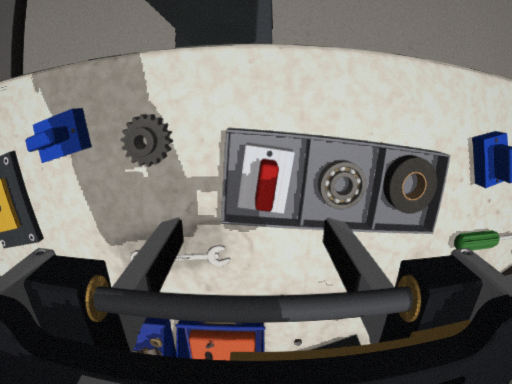

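```bash
cat >> fit.py <<'E'
import h
def fproj(m,P):
    return cv2.fisheye.projectPoints(np.array(P,float).reshape(-1,1,3),np.array(m['rvec'],float),np.array(m['tvec'],float),np.array(m['camera_matrix'],float),np.zeros(4))[0].reshape(-1,2)
_p=proj
def proj(m,P): return fproj(m,P) if m.get('fe') else _p(m,P)
def redmask(im,win):
    b,g,r=[im[:,:,i].astype(float) for i in range(3)]; x0,y0,x1,y1=win
    k=((r>90)&(g<r*.5)&(b<r*.5)).astype(np.uint8); z=np.zeros_like(k); z[y0:y1,x0:x1]=k[y0:y1,x0:x1]; return cv2.morphologyEx(z,cv2.MORPH_CLOSE,np.ones((3,3),np.uint8)).astype(float)
def yelmask(im,win):
    b,g,r=[im[:,:,i].astype(float) for i in range(3)]; x0,y0,x1,y1=win
    k=((r>90)&(g>.6*r)&(b<r*.45)).astype(np.uint8); z=np.zeros_like(k); z[y0:y1,x0:x1]=k[y0:y1,x0:x1]; return cv2.morphologyEx(z,cv2.MORPH_CLOSE,np.ones((7,7),np.uint8)).astype(float)
E
python3 - <<'E'
from fit import *
np.set_printoptions(precision=4,suppress=True)
m=ctrl.camera_model('wrist');m['fe']=1
print(proj(m,[.4304,.1032,.1342]))
im=cv2.imread('pics/w1.png'); k=redmask(im,(240,140,300,225)); print(k.sum())
x,f=fit([(m,k)],(.044,.016,.027,.059),(.4215,.1145)); print(x,f)
im2=im.copy()
for p in proj(m,box(x[:2],x[2],.044,.016,.027,.059)): cv2.circle(im2,tuple(int(v) for v in p),1,(0,255,0),-1)
for p in proj(m,box(x[:2],x[2],.064,.048,.003,.027)): cv2.circle(im2,tuple(int(v) for v in p),1,(255,0,255),-1)
cv2.imwrite('pics/w1z.png',cv2.resize(im2[110:250,210:460],None,fx=3,fy=3,interpolation=cv2.INTER_CUBIC))
E
```

```text
[[254.5779 231.3712]]
740.0
[ 0.4253  0.1146 -0.0683] 0.36329686087471547
```

View pics/w1z.png

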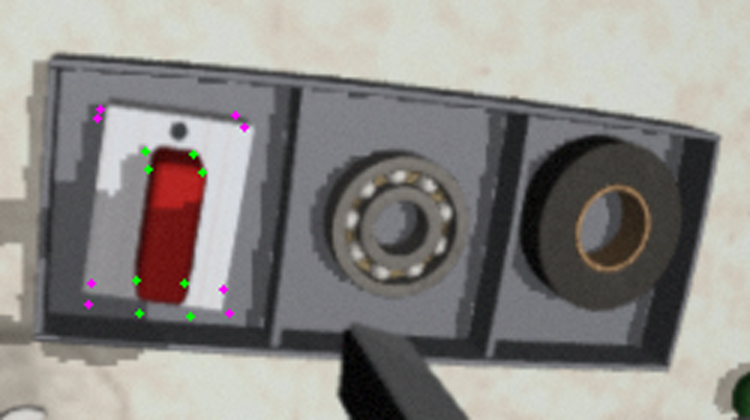

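Run:
```python
from fit import *
np.set_printoptions(precision=4,suppress=True)
m=ctrl.camera_model('wrist');print(m['rvec'],m['tvec'])
m['rvec']=np.array([-2.08459263, -2.06394976, -0.28954587]);m['tvec']=np.array([-0.10837072, -0.4220233 ,  0.20485975]);m['fe']=1
im=cv2.imread('pics/w1.png')
im[:]=im
b,g,r=[im[:,:,i].astype(float) for i in range(3)]
k=np.zeros(r.shape);K=((r>45)&(g<r*.5)&(b<r*.5)); k[140:225,240:300]=K[140:225,240:300]; print(k.sum())
x,f=fit([(m,k)],(.044,.016,.027,.059),(.4215,.1145)); print(x,f)
im2=im.copy()
for p in proj(m,box(x[:2],x[2],.044,.016,.027,.059)): cv2.circle(im2,tuple(int(v) for v in p),1,(0,255,0),-1)
for p in proj(m,box(x[:2],x[2],.064,.048,.003,.027)): cv2.circle(im2,tuple(int(v) for v in p),1,(255,0,255),-1)
cv2.imwrite('pics/w1y.png',cv2.resize(im2[110:250,210:460],None,fx=3,fy=3,interpolation=cv2.INTER_CUBIC))
from plan import plan
plan([x[0],x[1],.1],x[2])
```

```text
[-2.0896 -2.0592 -0.2867] [-0.1084 -0.4221  0.2048]
863.0
[ 0.4234  0.1162 -0.0874] 0.17094163355479197
t 1.85 tcp [0.4312 0.1013 0.1335] yaw -0.013 tilt 0.0046 F [ 0.35 -0.29  0.07] op 0.0941
[0.0081, 0.0147, 0.0335, 0.074, -0.0, 0.0, 0.0, 0.0, -0.0, 0.0, 0.0, 0.0, -0.0, 0.0, 0.0, 0.0, -0.0, 0.0, 0.0, 0.0, -0.0, 0.0, 0.0, 0.0, -0.0, 0.0, 0.0, 0.0, -0.0, 0.0, 0.0, 0.0, -0.0, 0.0, 0.0, 0.0, -0.0, 0.0, 0.0, 0.0]
end [0.4234 0.1162 0.1   ]
```

View pics/w1y.png

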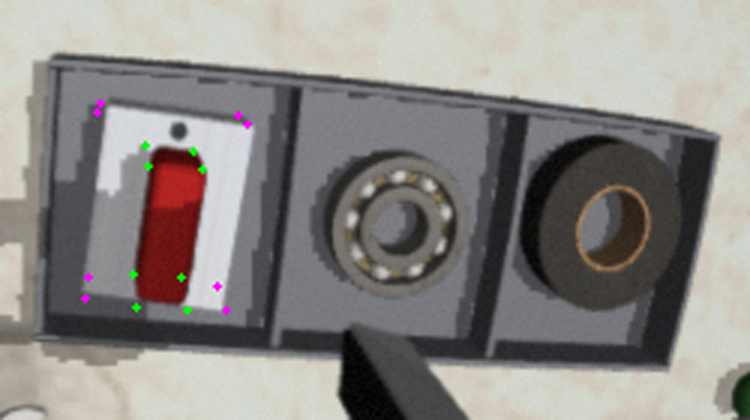

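Run:
```python
from fit import *
np.set_printoptions(precision=4,suppress=True)
m=ctrl.camera_model('wrist')
m['rvec']=np.array([-2.08459263, -2.06394976, -0.28954587]);m['tvec']=np.array([-0.10837072, -0.4220233 ,  0.20485975])
def fz(uv,z):
    q=cv2.fisheye.undistortPoints(np.array(uv,float).reshape(-1,1,2),m['camera_matrix'],np.zeros(4)).reshape(-1,2)
    R=cv2.Rodrigues(m['rvec'])[0];c=-R.T@m['tvec'];o=[]
    for a in q:
        d=R.T@np.array([*a,1]);o.append(c+d*(z-c[2])/d[2])
    return np.array(o)
print(-cv2.Rodrigues(m['rvec'])[0].T@m['tvec'])
uv=np.array([(107,105),(253,127),(222,310),(85,292)])/3-.33+[210,110]
P=fz(uv,.027);print(P,P.mean(0)); 
for i in range(4): e=P[(i+1)%4]-P[i]; print(np.linalg.norm(e),np.arctan2(e[1],e[0]))
uv=np.array([(157,150),(203,160),(186,304),(138,296)])/3-.33+[210,110]
P=fz(uv,.059);print(P,P.mean(0)); 
for i in range(4): e=P[(i+1)%4]-P[i]; print(np.linalg.norm(e),np.arctan2(e[1],e[0]))
```

```text
[0.3512 0.1042 0.3124]
[[0.3868 0.0975 0.027 ]
 [0.3942 0.1447 0.027 ]
 [0.4572 0.1357 0.027 ]
 [0.4501 0.089  0.027 ]] [0.4221 0.1167 0.027 ]
0.04785700109788274 1.4152362200565025
0.06359847115184881 -0.14303012969462298
0.0471919587997418 -1.7211606141560818
0.06385542980200917 3.0089385666964614
[[0.3961 0.1124 0.059 ]
 [0.3991 0.1258 0.059 ]
 [0.4432 0.1211 0.059 ]
 [0.4405 0.1066 0.059 ]] [0.4197 0.1165 0.059 ]
0.013659298162695168 1.3474966990649153
0.04436600139354183 -0.1040116928906431
0.014757153584280239 -1.7577641755121969
0.04478335495117631 3.0120290611117086
```

```bash
python3 -c "
from plan import *
plan([.422,.116,.08],-0.14)"
```

```text
t 1.85 tcp [0.4312 0.1013 0.1335] yaw -0.013 tilt 0.0046 F [ 0.35 -0.29  0.07] op 0.0941
[0.0076, 0.0116, 0.0428, 0.127, 0.0023, 0.0026, 0.0107, 0.0, 0.0, -0.0, 0.0, 0.0, 0.0, -0.0, 0.0, 0.0, 0.0, -0.0, 0.0, 0.0, 0.0, -0.0, 0.0, 0.0, 0.0, -0.0, 0.0, 0.0, 0.0, -0.0, 0.0, 0.0, 0.0, -0.0, 0.0, 0.0, 0.0, -0.0, 0.0, 0.0]
end [0.42200902 0.11600281 0.08002992]
```

Call:
servo_tool(
  moves=[0.003, 0.005, 0.01, 0.04, 0.003, 0.005, 0.015, 0.04, 0.002, 0.003, 0.015, 0.04, 0.002, 0.002, 0.01, 0.007, 0, 0, 0.003, 0, 0, 0, 0, 0, 0, 0, 0, 0, 0, 0, 0, 0, 0, 0, 0, 0, 0, 0, 0, 0],
  grip=0.1,
)

```text
t: 2.85
tcp_pos: [0.4234, 0.118, 0.0813]
ee_rot: [0.004, 0.072, 0.997, 0.002]
wrist_force: [0.1, -0.8, 0.5]
opening: 0.0513
```

```bash
python3 -c "
from plan import *
plan([.422,.116,.030],-0.14,4,.02)"
```

```text
t 2.85 tcp [0.4234 0.118  0.0813] yaw -0.144 tilt 0.0089 F [ 0.14 -0.78  0.46] op 0.0513
[0.0006, -0.001, 0.02, -0.004, 0.0006, -0.0009, 0.02, -0.0, 0.0003, -0.0006, 0.0113, -0.0, -0.0, 0.0, 0.0, -0.0]
end [0.42198596 0.11595189 0.03000327]
```

Call:
servo_tool(
  moves=[0.0005, -0.001, 0.015, 0, 0.0005, -0.001, 0.015, 0, 0, 0, 0.012, 0, 0, 0, 0.006, 0, 0, 0, 0.002, 0, 0, 0, 0, 0, 0, 0, 0, 0, 0, 0, 0, 0, 0, 0, 0, 0, 0, 0, 0, 0],
)

```text
t: 3.85
tcp_pos: [0.4247, 0.1165, 0.0327]
ee_rot: [0.007, 0.072, 0.997, 0.003]
wrist_force: [-0.5, 0.0, -1.0]
opening: 0.0514
```

```bash
python3 -c "
from plan import *
plan([.422,.116,.030],-0.14,2,.02)
grab('wrist','w2.png')"
```

```text
t 3.85 tcp [0.4247 0.1165 0.0327] yaw -0.1439 tilt 0.0147 F [-0.47  0.04 -0.96] op 0.0514
[0.0027, -0.0009, 0.0027, -0.004, -0.0, -0.0, 0.0, 0.0]
end [0.42196633 0.11602186 0.03000368]
```

View pics/w2.png

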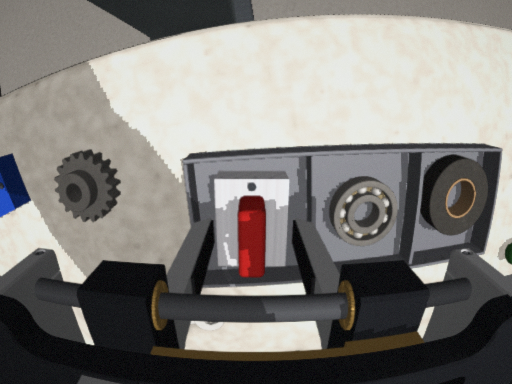

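Call:
servo_tool(
  moves=[0.002, 0, 0.002, 0, 0, 0, 0, 0, 0, 0, 0, 0, 0, 0, 0, 0, 0, 0, 0, 0, 0, 0, 0, 0, 0, 0, 0, 0, 0, 0, 0, 0, 0, 0, 0, 0, 0, 0, 0, 0],
  grip=-1,
)

```text
t: 4.9
tcp_pos: [0.4226, 0.1168, 0.0307]
ee_rot: [0.007, 0.072, 0.997, 0.003]
wrist_force: [-0.6, -0.8, 0.7]
opening: 0.0156
```

```bash
python3 -c "
from plan import *
plan([.422,.116,.12],-0.14,2,.02)
o,R=state();print(R[:,2],o['joint_positions'])"
```

```text
t 4.9 tcp [0.4226 0.1168 0.0307] yaw -0.1439 tilt 0.0146 F [-0.65 -0.77  0.67] op 0.0156
[-0.0002, -0.0001, -0.02, -0.004, -0.0001, -0.0, -0.02, 0.0]
end [0.42229479 0.11642878 0.07066233]
[ 0.01374646  0.00479118 -0.99989403] [ 0.18465491  0.29519954  1.99546001  0.00294448  0.83654226 -1.24417012]
```

Call:
servo_tool(
  moves=[0, 0, -0.01, 0, 0, 0, -0.02, 0, 0, 0, -0.025, 0, 0, 0, -0.025, 0, 0, 0, -0.015, 0, 0, 0, -0.005, 0, 0, 0, 0, 0, 0, 0, 0, 0, 0, 0, 0, 0, 0, 0, 0, 0],
)

```text
t: 5.9
tcp_pos: [0.4192, 0.1161, 0.135]
ee_rot: [0.005, 0.072, 0.997, 0.003]
wrist_force: [-0.2, 0.2, -1.9]
opening: 0.0158
```

```bash
python3 -c "
from plan import *
plan([.44,-.13,.13],0.188,10,.035)
o,R=state();print(R[:,2])"
```

```text
t 5.9 tcp [0.4192 0.1161 0.135 ] yaw -0.1439 tilt 0.0105 F [-0.16  0.23 -1.88] op 0.0158
[-0.0079, -0.0341, 0.0006, -0.14, -0.0031, -0.0349, 0.0006, -0.14, 0.0018, -0.0349, 0.0006, -0.052, 0.0036, -0.0348, 0.0006, 0.0, 0.0037, -0.0348, 0.0006, 0.0, 0.0036, -0.0348, 0.0005, 0.0, 0.0037, -0.0348, 0.0006, 0.0, 0.0002, -0.002, -0.0, 0.0, -0.0, -0.0, -0.0, 0.0, -0.0, -0.0, -0.0, 0.0]
end [ 0.43996891 -0.12999623  0.12999061]
[ 0.00954149  0.00440729 -0.99994477]
```

Call:
servo_tool(
  moves=[-0.006, -0.02, 0, -0.07, -0.004, -0.034, 0, -0.12, 0.001, -0.034, 0, -0.1, 0.003, -0.034, 0, -0.042, 0.003, -0.034, 0, 0, 0.003, -0.034, 0, 0, 0.003, -0.025, 0, 0, 0.001, -0.012, 0, 0, 0, 0, 0, 0, 0, 0, 0, 0],
)

```text
t: 6.9
tcp_pos: [0.4364, -0.1188, 0.129]
ee_rot: [0.001, -0.102, 0.995, 0.003]
wrist_force: [-0.4, 0.0, -1.7]
opening: 0.0157
```

Run:
```python
from plan import *
plan([.44,-.13,.13],0.188,3,.035)
o,R=state();print(R[:,2])
import pickle
im,m=grab('wrist','w3.png'); im2,m2=grab('scene','s3.png')
pickle.dump((m,m2,o),open('w3.pkl','wb'))
```

```text
t 6.9 tcp [ 0.4364 -0.1188  0.129 ] yaw 0.2042 tilt 0.0065 F [-0.39  0.02 -1.72] op 0.0157
[-0.0013, -0.0117, -0.001, 0.016, -0.0, 0.0, -0.0, 0.0, -0.0, 0.0, -0.0, 0.0]
end [ 0.44000253 -0.13004683  0.12995388]
[ 8.27001298e-04  6.46582788e-03 -9.99978754e-01]
```

View pics/w3.png

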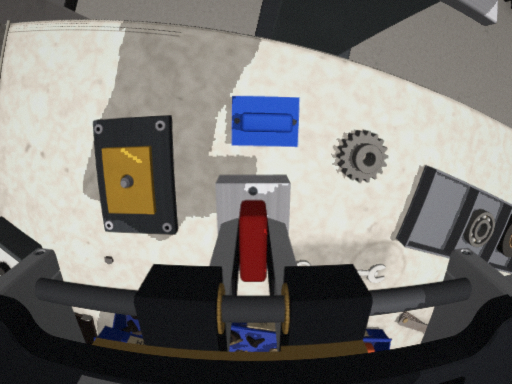

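Run:
```python
import cv2
a=cv2.imread('pics/w3.png'); cv2.imwrite('pics/w3z.png',cv2.resize(a[105:245,85:185],None,fx=4,fy=4,interpolation=cv2.INTER_CUBIC))
cv2.imwrite('pics/w3c.png',cv2.resize(a[165:290,200:310],None,fx=4,fy=4,interpolation=cv2.INTER_CUBIC))
```

```text
(no output)
```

View pics/w3z.png

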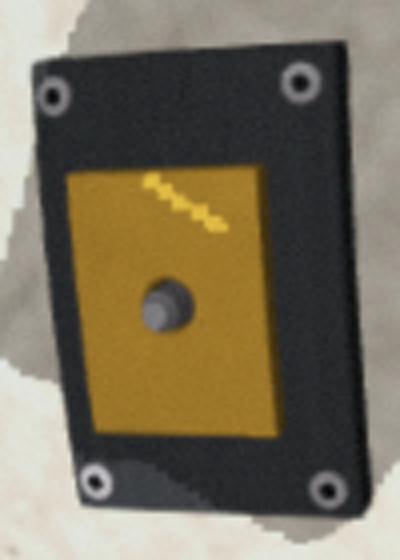

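View pics/w3c.png

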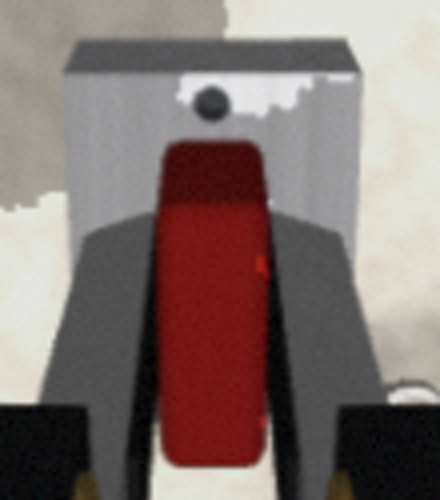

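```bash
cat > fz.py <<'E'
from fit import *
def fz(m,uv,z):
    q=cv2.fisheye.undistortPoints(np.array(uv,float).reshape(-1,1,2),m['camera_matrix'],np.zeros(4)).reshape(-1,2)
    R=cv2.Rodrigues(m['rvec'])[0];c=-R.T@m['tvec'];o=[]
    for a in q:
        d=R.T@np.array([*a,1]);o.append(c+d*(z-c[2])/d[2])
    return np.array(o)
def z4(uv,x,y,f=4): return (np.array(uv,float)+.5)/f-.5+[x,y]
def edges(P):
    for i in range(len(P)): e=P[(i+1)%len(P)]-P[i]; print('  ',np.linalg.norm(e).round(4),np.arctan2(e[1],e[0]).round(3))
E
python3 - <<'E'
from fz import *
import pickle
np.set_printoptions(precision=4,suppress=True)
m,m2,o=pickle.load(open('w3.pkl','rb'))
P=fz(m,z4([(67,172),(258,166),(275,435),(97,431)],85,105),.028);print('pad',P,P.mean(0));edges(P)
P=fz(m,z4([(53,96),(301,83),(329,490),(96,482)],85,105),.014);print('screws',P.mean(0));edges(P)
print('pin',fz(m,z4([(158,314)],85,105),.038))
zb=.129-.0307+.027+.0
print('TCP',o['tcp_pos'])
for dz in(-.002,0,.002):
  P=fz(m,z4([(62,72),(362,70)],200,165),zb+dz);print('near top edge',P,P.mean(0));edges(P[:2])
  P=fz(m,z4([(77,40),(348,38)],200,165),zb+dz-.024);print('near bot edge',P,P.mean(0));edges(P[:2])
  P=fz(m,z4([(158,466),(262,466)],200,165),zb+dz+.032);print('rib far',P,P.mean(0))
  P=fz(m,z4([(163,202),(268,204)],200,165),zb+dz+.032);print('rib near',P,P.mean(0))
E
```

```text
pad [[ 0.4229 -0.2794  0.028 ]
 [ 0.4126 -0.2262  0.028 ]
 [ 0.4814 -0.2136  0.028 ]
 [ 0.492  -0.2653  0.028 ]] [ 0.4522 -0.2461  0.028 ]
   0.0542 1.761
   0.0699 0.181
   0.0528 -1.37
   0.0705 -2.94
screws [ 0.4533 -0.2471  0.014 ]
   0.0725 1.763
   0.1102 0.199
   0.0726 -1.371
   0.1108 -2.943
pin [[ 0.452  -0.2451  0.038 ]]
TCP [ 0.4364 -0.1188  0.129 ]
near top edge [[ 0.41   -0.1481  0.1233]
 [ 0.4    -0.101   0.1233]] [ 0.405  -0.1246  0.1233]
   0.0482 1.779
   0.0482 -1.363
near bot edge [[ 0.4102 -0.1482  0.0993]
 [ 0.4    -0.1005  0.0993]] [ 0.4051 -0.1243  0.0993]
   0.0488 1.78
   0.0488 -1.362
rib far [[ 0.4587 -0.122   0.1553]
 [ 0.4556 -0.1067  0.1553]] [ 0.4572 -0.1143  0.1553]
rib near [[ 0.4165 -0.1292  0.1553]
 [ 0.414  -0.1151  0.1553]] [ 0.4152 -0.1222  0.1553]
near top edge [[ 0.4095 -0.148   0.1253]
 [ 0.3996 -0.1014  0.1253]] [ 0.4045 -0.1247  0.1253]
   0.0476 1.779
   0.0476 -1.363
near bot edge [[ 0.4097 -0.1481  0.1013]
 [ 0.3997 -0.1008  0.1013]] [ 0.4047 -0.1244  0.1013]
   0.0483 1.78
   0.0483 -1.362
rib far [[ 0.4574 -0.1222  0.1573]
 [ 0.4544 -0.107   0.1573]] [ 0.4559 -0.1146  0.1573]
rib near [[ 0.4158 -0.1293  0.1573]
 [ 0.4132 -0.1154  0.1573]] [ 0.4145 -0.1223  0.1573]
near top edge [[ 0.4089 -0.1478  0.1273]
 [ 0.3992 -0.1017  0.1273]] [ 0.404  -0.1248  0.1273]
   0.0471 1.779
   0.0471 -1.363
near bot edge [[ 0.4092 -0.1479  0.1033]
 [ 0.3993 -0.1011  0.1033]] [ 0.4042 -0.1245  0.1033]
   0.0479 1.78
   0.0479 -1.362
rib far [[ 0.4561 -0.1224  0.1593]
 [ 0.4531 -0.1074  0.1593]] [ 0.4546 -0.1149  0.1593]
rib near [[ 0.415  -0.1294  0.1593]
 [ 0.4125 -0.1156  0.1593]] [ 0.4138 -0.1225  0.1593]
```

```bash
python3 -c "
from plan import *
plan([.453,-.2465,.09],0.19,10,.035)"
```

```text
t 7.0 tcp [ 0.4365 -0.1185  0.1292] yaw 0.2053 tilt 0.0064 F [ 0.29  0.02 -1.37] op 0.0157
[0.0026, -0.0334, 0.01, 0.015, 0.0021, -0.0335, 0.01, 0.0, 0.0021, -0.0335, 0.0099, 0.0, 0.0018, -0.0286, 0.0085, 0.0, -0.0, 0.0, 0.0, 0.0, -0.0, 0.0, 0.0, 0.0, -0.0, 0.0, 0.0, 0.0, -0.0, 0.0, 0.0, 0.0, -0.0, 0.0, 0.0, 0.0, -0.0, 0.0, 0.0, 0.0]
end [ 0.45297618 -0.24651915  0.09003525]
```

Call:
servo_tool(
  moves=[0.002, -0.02, 0.002, 0.015, 0.002, -0.03, 0.004, 0, 0.002, -0.03, 0.008, 0, 0.001, -0.025, 0.01, 0, 0.001, -0.015, 0.01, 0, 0, -0.007, 0.005, 0, 0, 0, 0, 0, 0, 0, 0, 0, 0, 0, 0, 0, 0, 0, 0, 0],
)

```text
t: 8.0
tcp_pos: [0.4565, -0.2393, 0.0901]
ee_rot: [0.002, -0.101, 0.995, 0.003]
wrist_force: [0.6, -0.2, -2.8]
opening: 0.0156
```

Run:
```python
from plan import *
plan([.453,-.2465,.07],0.19,3,.035)
o,R=state();print(R[:,2])
import pickle
im,m=grab('wrist','w4.png'); im2,m2=grab('scene','s4.png')
pickle.dump((m,m2,o),open('w4.pkl','wb'))
cv2.imwrite('pics/w4z.png',cv2.resize(im[110:310,160:350,::-1],None,fx=3,fy=3,interpolation=cv2.INTER_CUBIC))
cv2.imwrite('pics/s4z.png',cv2.resize(im2[190:290,280:400,::-1],None,fx=5,fy=5,interpolation=cv2.INTER_CUBIC))
```

```text
t 8.0 tcp [ 0.4565 -0.2393  0.0901] yaw 0.2025 tilt 0.0072 F [ 0.57 -0.19 -2.78] op 0.0156
[0.0049, -0.0064, 0.02, 0.013, 0.0, -0.0, -0.0, -0.0, 0.0, -0.0, -0.0, -0.0]
end [ 0.45303383 -0.24646617  0.06999945]
[ 0.0037299   0.0062084  -0.99997377]
```

View pics/w4z.png

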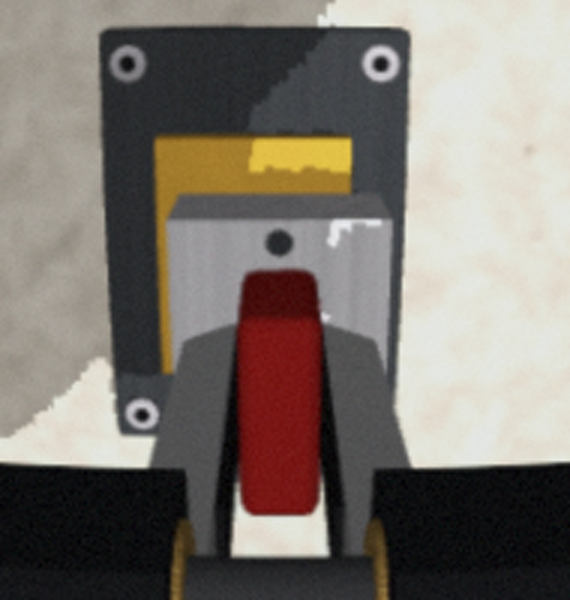

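View pics/s4z.png

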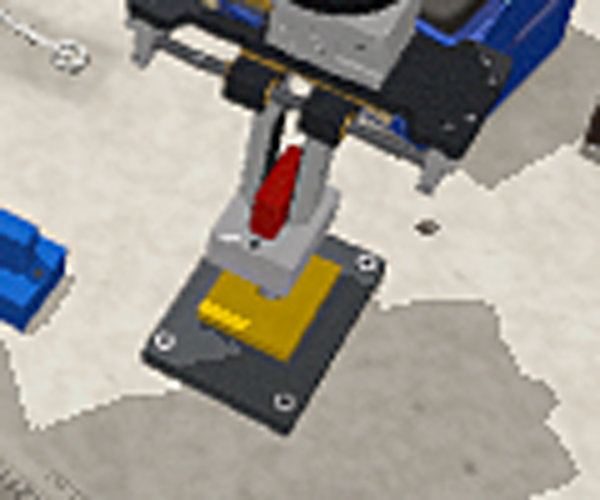

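Run:
```python
from fz import *
import pickle
np.set_printoptions(precision=4,suppress=True)
m,m2,o=pickle.load(open('w4.pkl','rb'))
P=fz(m,z4([(127,64),(380,64),(142,414)],160,110,3),.014);print('screws',P,'centre(diag)',(P[1]+P[2])/2);edges(P)
P=fz(m,z4([(155,138),(351,137)],160,110,3),.028);e=P[1]-P[0];y=np.arctan2(e[1],e[0])-np.pi/2;print('pad near',P.mean(0)+.035*np.array([np.cos(y),np.sin(y),0]),y,np.linalg.norm(e))
zb=o['tcp_pos'][2]-.0307+.027
print(o['tcp_pos'])
for uv,z in (([(166,219),(392,219)],zb),([(176,196),(385,196)],zb-.024)):
  P=fz(m,z4(uv,160,110,3),z);e=P[1]-P[0];y=np.arctan2(e[1],e[0])-np.pi/2
  print('cover',P.mean(0)+.032*np.array([np.cos(y),np.sin(y),0]),y,np.linalg.norm(e))
```

```text
screws [[ 0.4066 -0.2929  0.014 ]
 [ 0.3924 -0.2219  0.014 ]
 [ 0.5147 -0.2712  0.014 ]] centre(diag) [ 0.4536 -0.2466  0.014 ]
   0.0724 1.768
   0.1319 -0.383
   0.1103 -2.943
pad near [ 0.4526 -0.2464  0.028 ] 0.2032568106049637 0.05360989012508115
[ 0.4565 -0.2393  0.0901]
cover [ 0.4561 -0.2387  0.0864] 0.1999206658962167 0.04784500303321574
cover [ 0.4566 -0.2381  0.0624] 0.20010383648505026 0.04971502717067549
```

Call:
servo_tool(
  moves=[0.0015, -0.002, 0.002, 0, 0.0015, -0.003, 0.005, 0, 0.0015, -0.002, 0.005, 0, 0.0005, -0.0005, 0.003, 0, 0, 0, 0, 0, 0, 0, 0, 0, 0, 0, 0, 0, 0, 0, 0, 0, 0, 0, 0, 0, 0, 0, 0, 0],
)

```text
t: 9.1
tcp_pos: [0.4528, -0.2485, 0.0738]
ee_rot: [0.002, -0.101, 0.995, 0.003]
wrist_force: [-0.3, 0.2, -0.9]
opening: 0.0157
```

Run:
```python
from plan import *
plan([.4532,-.2473,.067],0.2,3,.035)
o,R=state();print(R[:,2])
```

```text
t 9.1 tcp [ 0.4528 -0.2485  0.0738] yaw 0.2023 tilt 0.0072 F [-0.33  0.23 -0.9 ] op 0.0157
[-0.0006, 0.001, 0.0068, 0.002, 0.0, 0.0, 0.0, 0.0, 0.0, 0.0, 0.0, 0.0]
end [ 0.45324336 -0.24731272  0.06702282]
[ 0.004031    0.00596784 -0.99997407]
```

Call:
servo_tool(
  moves=[-0.0004, 0.001, 0.002, 0, 0, 0, 0.003, 0, 0, 0, 0.003, 0, 0, 0, 0.003, 0, 0, 0, 0.001, 0, 0, 0, 0, 0, 0, 0, 0, 0, 0, 0, 0, 0, 0, 0, 0, 0, 0, 0, 0, 0],
)

```text
t: 10.1
tcp_pos: [0.4531, -0.2471, 0.0607]
ee_rot: [0.002, -0.101, 0.995, 0.003]
wrist_force: [-0.5, 0.8, -1.3]
opening: 0.0156
```

Run:
```python
from plan import *
plan([.4532,-.2473,.05],0.2,3,.035)
o,R=state();print(R[:,2])
```

```text
t 10.1 tcp [ 0.4531 -0.2471  0.0607] yaw 0.2024 tilt 0.0072 F [-0.52  0.78 -1.27] op 0.0156
[0.0, -0.0002, 0.0107, 0.002, 0.0, -0.0, 0.0, 0.0, 0.0, -0.0, 0.0, 0.0]
end [ 0.45319628 -0.24728047  0.05002869]
[ 0.00401441  0.00598218 -0.99997405]
```

Call:
servo_tool(
  moves=[0, 0, 0.002, 0, 0, 0, 0.002, 0, 0, 0, 0.001, 0, 0, 0, 0, 0, 0, 0, 0, 0, 0, 0, 0, 0, 0, 0, 0, 0, 0, 0, 0, 0, 0, 0, 0, 0, 0, 0, 0, 0],
)

```text
t: 11.1
tcp_pos: [0.4533, -0.2472, 0.0558]
ee_rot: [0.003, -0.101, 0.995, 0.003]
wrist_force: [-0.6, -0.4, -1.0]
opening: 0.0159
```

Run:
```python
from plan import *
plan([.4532,-.2473,.05],0.2,3,.035)
o,R=state();print(R[:,2])
im,m=grab('wrist','w5.png'); im2,m2=grab('scene','s5.png')
a=cv2.resize(im[110:310,160:350,::-1],None,fx=2.5,fy=2.5,interpolation=cv2.INTER_CUBIC)
b=cv2.resize(im2[200:290,300:380,::-1],None,fx=4,fy=4,interpolation=cv2.INTER_CUBIC)
c=np.zeros((500,a.shape[1]+b.shape[1],3),np.uint8);c[:a.shape[0],:a.shape[1]]=a;c[:b.shape[0],a.shape[1]:]=b;cv2.imwrite('pics/c5.png',c)
```

```text
t 11.1 tcp [ 0.4533 -0.2472  0.0558] yaw 0.2025 tilt 0.0072 F [-0.6  -0.4  -0.97] op 0.0159
[0.0001, -0.0001, 0.0058, 0.002, 0.0, -0.0, 0.0, 0.0, 0.0, -0.0, 0.0, 0.0]
end [ 0.45323906 -0.2472883   0.05001749]
[ 0.00453454  0.0056494  -0.99997376]
```

View pics/c5.png

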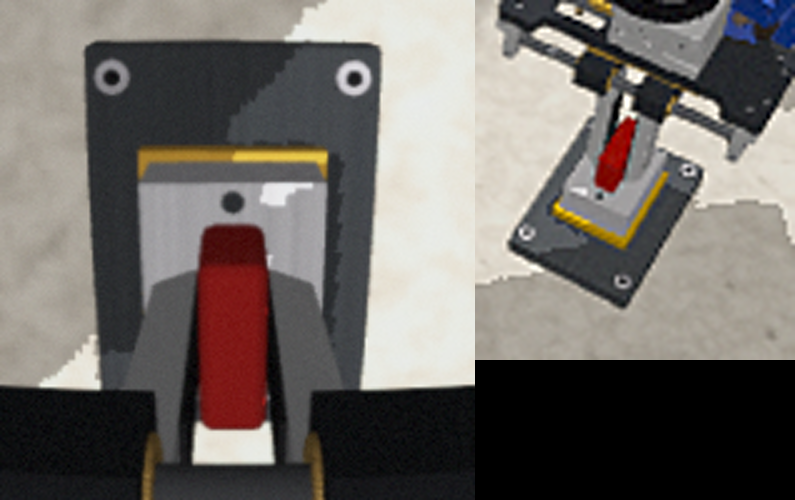

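Call:
servo_tool(
  moves=[0, 0, 0.001, 0, 0, 0, 0.001, 0, 0, 0, 0.001, 0, 0, 0, 0.001, 0, 0, 0, 0.001, 0, 0, 0, 0.001, 0, 0, 0, 0.001, 0, 0, 0, 0.001, 0, 0, 0, 0.001, 0, 0, 0, 0.001, 0],
)

```text
t: 12.2
tcp_pos: [0.4535, -0.2474, 0.0495]
ee_rot: [0.003, -0.101, 0.995, 0.002]
wrist_force: [-9.2, 5.3, 21.6]
opening: 0.016
```

Run:
```python
from plan import *
plan([.4532,-.2473,.05],0.2,3,.035)
o,R=state();print(R[:,2])
```

```text
t 12.2 tcp [ 0.4535 -0.2474  0.0495] yaw 0.2026 tilt 0.0074 F [-9.2   5.27 21.61] op 0.016
[0.0003, 0.0001, -0.0005, 0.003, -0.0, 0.0, 0.0, -0.0, -0.0, 0.0, 0.0, -0.0]
end [ 0.45319281 -0.24732253  0.05001863]
[ 0.0053845   0.0050137  -0.99997293]
```

Call:
servo_tool(
  moves=[0.0003, 0.0002, 0.001, 0, 0.0003, 0.0002, 0.001, 0, 0.0002, 0.0001, 0.001, 0, 0, 0, 0.001, 0, 0, 0, 0.001, 0, 0, 0, 0.001, 0, 0, 0, 0.001, 0, 0, 0, 0.001, 0, 0, 0, 0.001, 0, 0, 0, 0.001, 0],
)

```text
t: 13.2
tcp_pos: [0.4534, -0.2473, 0.0495]
ee_rot: [0.004, -0.101, 0.995, 0.001]
wrist_force: [-7.4, 4.3, 18.6]
opening: 0.016
```

Run:
```python
from fz import *
from plan import *
np.set_printoptions(precision=4,suppress=True)
plan([.4532,-.2473,.05],0.2,3,.035)
o,R=state();print(R[:,2])
im,m=grab('wrist','w6.png'); im2,m2=grab('scene','s6.png');im3,_=grab('side','i6.png')
a=cv2.resize(im[110:310,160:350,::-1],None,fx=2.5,fy=2.5,interpolation=cv2.INTER_CUBIC)
b=cv2.resize(im2[200:290,300:380,::-1],None,fx=4,fy=4,interpolation=cv2.INTER_CUBIC)
c=np.zeros((500,a.shape[1]+b.shape[1],3),np.uint8);c[:a.shape[0],:a.shape[1]]=a;c[:b.shape[0],a.shape[1]:]=b;cv2.imwrite('pics/c6.png',c)
print(ctrl.get_obs()['wrist_force'],ctrl.get_obs()['tcp_pos'])
```

```text
t 13.2 tcp [ 0.4534 -0.2473  0.0495] yaw 0.2027 tilt 0.0089 F [-7.42  4.33 18.61] op 0.016
[0.0002, 0.0, -0.0005, 0.003, -0.0, 0.0, 0.0, -0.0, -0.0, 0.0, 0.0, -0.0]
end [ 0.4532 -0.2473  0.05  ]
[ 0.0083  0.0034 -1.    ]
[-8.4792  3.3972 18.3825] [ 0.4534 -0.2473  0.0495]
```

View pics/c6.png

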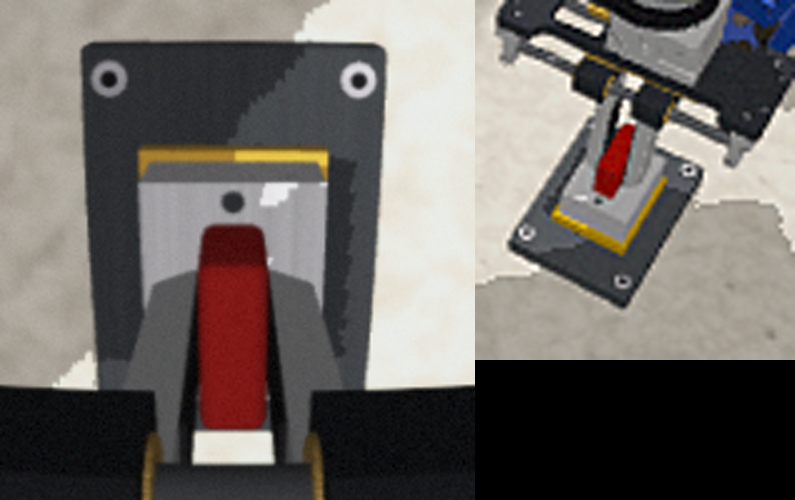

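Run:
```python
from plan import *
print(ctrl.job_done()); o=ctrl.get_obs(); print(o['t'],o['wrist_force'],o['tcp_pos'],o['opening'])
```

```text
the job is handed in; nothing more can be done
None
the job is handed in; nothing more can be done
```

I gripped the cover by its rib, lifted it out of the tray and turned it square with the jig plate. I then slid it over the pin, pressed the spring pad down to its stop, and handed the job in at about 13.3 s while still pressing. No verdict is reported, so the result below rests on my own last checks.

- **Fit on the pin:** there was no resistance with the underside about 5 mm below the pin tip, so the pin had entered the bore. Before lowering, cover and jig yaw agreed to about 0.01 rad. The last wrist picture shows the cover centred on the pad and square with it.
- **Press:** the tool went down about 6.3 mm from first contact to the stop. It then pushed down with about 18 N against the 13.5 N needed, and this stayed steady over the last pictures. The tool was tilted 0.009 rad.
- **Grip:** the fingers were on the rib with an opening of 16 mm, and the pictures show no slip.
- **Unexplained:** a sideways force of about 8–9 N stayed on the wrist while pressing, probably rubbing on the pin or friction. A nudge of under 1 mm brought it down only slightly.
- **Not measured:** I had no direct reading of the pad's travel or of the contact forces. They are inferred from tool height and wrist force.
- **Other parts:** I did not re-check their positions at the end. The arm showed no sign of touching them in the pictures along the way.

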